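# Nest the aluminium angle offcut over the steel angle rest

## Task

Pick up the larger aluminium angle offcut (the one with the V section, not the flat-topped channel and not the small brass angle) and set it down gently over the dark steel angle of the blue rest, so that it nests there ridge over ridge, leg on leg, centred along the ridge. Leave it there, and leave the other two offcuts alone.

Things in the scene. Friction and masses are not known exactly. Their poses are not given: they have to be found in the camera images.
- angle_center (a point): Centre of the loose pale aluminium angle offcut with two small dark holes in each leg: legs 40 mm, square, 4 mm thick, 60 mm long, lying ridge up like a roof; 31 mm high, about 60 mm wide, 0.10 to 0.20 kg. The point lies 15.5 mm below the ridge and 15.5 mm above the edges it stands on. x runs along the ridge, z up. Can be pinched by its cut end faces, 60 mm apart, just under the ridge.
- rest_top (a point): Middle of the ridge of the fixed rest, 60 mm above the bench: dark steel angle, legs 34 mm, 36 mm long, ridge up, on a narrow blue web over a blue base plate 70 x 80 x 8 mm. x runs along the ridge (either way is the same), z up. Nested on it, the aluminium angle stands out 12 mm at either end, its ridge 6 mm above this point and its centre point 10 mm below.
- channel_center (a point): Centre (half-way up) of a loose aluminium U-channel offcut, open side down, flat top, 60 long x 40 wide x 28 mm high, x along its length. A bystander: leave it alone.
- small_angle_center (a point): Centre (half-way up) of a loose small brass angle offcut, legs of 20 mm, 60 mm long, 16 mm high, ridge up, x along its ridge. A bystander: leave it alone.
There are look-alikes about, which are no part of the job. What is shaped like the part that bears rest_top but orange or purple is not meant.

How it is judged:
By the outcome, as a careful person would: the job done as asked, in the order asked, and still so for the second after the job is handed in, with the robot touching nothing.
It also fails if it takes over 38 s, if anything falls off the work surface, if the arm or the gripper's body presses on something with over 40 N, if the wrist force passes 120 N, or if a joint passes its speed limit or range.

## Robot

A 7-joint arm with a two-finger parallel gripper is mounted at the origin on a cart in front of the work surface, level with it; the furniture and walls round the work are solid. World frame = base frame: x ahead of the robot, y to its left, z up, the work surface at z = 0. Lengths are in m, angles in degrees, forces in N, time in s.
With the tool pointing down it reaches from about 0.35 to 0.775 m from the base axis. Payload 3.1 kg.
Tool frame: the origin (TCP) lies at the very end of the fingers, on their centre line; the grasp point (between the pads) lies 19 mm behind it; z points along the fingers, y is the line along which they close (so a half turn about z gives the same grasp; the last joint's range is limited). The gripper opens to 85 mm and grips with 20 to 120 N. Pads are 22 mm wide; open, the fingers measure 114 mm over their backs; the gripper's body (76 mm by 85 mm) begins 54 mm behind the grasp point. The pads swing forward as they close: fully open they stand 13 mm farther back than shut.
Start: joints at [-69.826, 17.813, 0.802, 86.603, -0.252, 75.585, -1.558], TCP at [0.211, 0.508, 0.231] pointing down, gripper open.
Joint ranges: [-154.91, 154.91], [-16.99, 109.72], [-72.82, 74.43], [7.12, 147.25], [-82.49, 262.49], [11.32, 116.49], [-174.64, 174.64]. Speed limits (degrees/s): [159.86, 159.86, 180, 180, 180, 180, 180].

## Interface

Orientations are given as [roll, pitch, yaw] about the fixed x, y, z axes, in that order (R = Rz(yaw) Ry(pitch) Rx(roll)).
In Python, from rig import r gives the robot as it stands.
- The arm moves only by the tool play_rows, never from a script. Its argument "series" is a list of rows, each an object of numbers: "dx", "dy", "dz": the shift along the tool's x, y, z in mm; "rx", "ry", "rz": the turn, a rotation vector about the tool's x, y, z in degrees. A call has 1 to 20 rows; each row shifts and turns the commanded pose from where the row before left it, along the tool's axes as they then stand; what a row does not reach is not made up. A row lasts 1/10 s, in which the tool goes at most 50 mm and 8.59 degrees, less where a joint would pass 70% of its speed; a pose out of reach is approached as far as the arm can. A call with a gripper value outside its range is refused whole. "claw" is the opening, from 0 (shut) to 1 (fully open), set as the call begins (left out, the last holds). The fingers move at their own pace and stop on an object; "squeeze" is the grip in N (left out, the last holds). Time passes only in rows, so rows that do not move let the fingers close. It gives the time, the measured TCP pose, the force, the opening and the grip force at its end, in the units of the state.
- r.sense(): the state, without advancing time (a new reading comes with each control period).
- r.grab_frame(name): name is "scene" or "top" or "wrist"; returns (picture, depth): 480x640x3 uint8, red, green, blue; 480x640 float32, m along the optical axis (not along the pixel's ray), 0 where there is no reading.
- r.get_calibration(name): a dict with "fov_y" (degrees; the focal length in pixels is half the picture's height over the tangent of half this angle, whatever the lens; pixels are square), "cx", "cy" (the principal point, pixels), "k1" (the pictures are not rectified: a ray, as slopes to the right and down, at radius r is drawn at 1 + k1 r^2 times it, then the intrinsics apply), "world_from_camera" (4x4, takes a point from camera to world coordinates); the wrist camera has in their place "T_tool_cam" (4x4, takes a point from camera to tool coordinates, whose origin is the TCP and whose axes are the flange's). Camera axes: x right, y down, z forward; pixel columns grow to the right and rows downward; lengths in m; the calibration is good to about 2 mm. A picture is of the moment at which its call begins: read the wrist's pose just before it. get_calibration takes no time and is no camera call.
- r.sign_off(): hands the job in; it is judged then, once.
The state is a dict: "time_s": time; "q": joint angles; "joint_velocities": joint speeds; "effort": joint torques, N m; "tcp_pos": TCP position; "tcp_rot": TCP orientation; "ft_force": force on the tool from outside, world axes, zero at the start; "moment": the same for the moment, N m; "opening": finger opening in m; "gripper_force": force on a finger pad.
Only numpy, scipy, OpenCV 4.12 (cv2) and the standard library are available. Lean on these libraries where they do the work, as an engineer would, in place of code of your own. Each camera call takes 0.05 s, during which the arm holds its last target. There are 200 camera calls.

## Working session

There is one attempt and no reset: what is moved stays moved. The work goes in short steps, Python scripts to look and compute and a tool call to move; the robot and the scene stay as the last step left them, time stands still between calls to the robot, and variables do not carry over. Pictures are saved under pics/ and viewed, at most 10 in all, crops included, and the job is handed in when it is done.

Besides the shell and the picture viewer there is one more tool, called after "Call:" in YAML: its name, and indented under it one key for each argument. play_rows: Moves the arm, as the interface text tells. Its arguments: {"type":"object","properties":{"series":{"type":"array","items":{"type":"object","properties":{"dx":{"type":"number"},"dy":{"type":"number"},"dz":{"type":"number"},"rx":{"type":"number"},"ry":{"type":"number"},"rz":{"type":"number"}}}},"claw":{"type":"number"},"squeeze":{"type":"number"}},"required":["series"]}

```bash
mkdir -p pics; ls
cat > h.py <<'E'
import numpy as np, cv2
from rig import r
from scipy.spatial.transform import Rotation as R
def cal(n):
    c=r.get_calibration(n); f=240/np.tan(np.radians(c["fov_y"])/2)
    return c,np.array([[f,0,c["cx"]],[0,f,c["cy"]],[0,0,1]])
def wfc(n,s=None):
    c,_=cal(n)
    if n!="wrist": return np.array(c["world_from_camera"])
    T=np.eye(4);T[:3,:3]=R.from_euler('xyz',s["tcp_rot"],degrees=True).as_matrix();T[:3,3]=s["tcp_pos"]
    return T@np.array(c["T_tool_cam"])
def slopes(n,uv):
    c,K=cal(n); d=np.array([[c["k1"],0,0,0,0]],float).ravel()
    return cv2.undistortPoints(np.array(uv,float).reshape(-1,1,2),K,d).reshape(-1,2)
def plane(n,uv,z,T):
    s=slopes(n,uv); d=np.c_[s,np.ones(len(s))]@T[:3,:3].T; o=T[:3,3]
    return o+d*((z-o[2])/d[:,2])[:,None]
def cloud(n,dep,T):
    v,u=np.mgrid[:480,:640]; s=slopes(n,np.c_[u.ravel(),v.ravel()])
    p=np.c_[s,np.ones(len(s))]*dep.reshape(-1,1)
    P=p@T[:3,:3].T+T[:3,3]; P[dep.ravel()==0]=np.nan
    return P.reshape(480,640,3)
E
python3 - <<'E'
from h import *
print(r.sense())
for n in("scene","top"):
    p,d=r.grab_frame(n); cv2.imwrite(f"pics/{n}.png",p[...,::-1]); np.savez(n,p=p,d=d)
    print(n,wfc(n).round(3).tolist(),cal(n)[0]["fov_y"],cal(n)[0]["k1"])
E
```

```text
pics
{'time_s': 0.0, 'q': array([-69.82726861,  17.86167599,   0.8019525 ,  86.69308915,
        -0.25216167,  75.58540505,  -1.55982781]), 'joint_velocities': array([ 0.03225068,  0.00288479,  0.03812143,  0.03173645, -0.01993599,
        0.0087904 , -0.02348645]), 'effort': array([-1.89149337e-04, -3.79910910e+01,  1.46006020e-01, -2.30589151e+01,
        1.21509132e-02,  1.37435272e-02,  1.09237129e-05]), 'tcp_pos': array([0.21073053, 0.50722013, 0.23020127]), 'tcp_rot': array([-1.79861708e+02,  5.66295732e-03,  1.57440780e+02]), 'ft_force': array([ 0.05628856, -0.05113915, -0.40393527]), 'moment': array([-0.00552547, -0.01897192, -0.01522172]), 'gripper_force': 0.0, 'opening': 0.08563979776749027}
scene [[0.821, -0.442, 0.36, 0.114], [-0.57, -0.642, 0.512, -0.569], [0.005, -0.626, -0.78, 0.817], [0.0, 0.0, 0.0, 1.0]] 55.706610394438776 -0.04767010295939298
top [[-0.022, -0.999, 0.042, 0.395], [-1.0, 0.021, -0.023, -0.058], [0.022, -0.042, -0.999, 0.989], [0.0, 0.0, 0.0, 1.0]] 55.00280488886857 0.041204675023960254
```

View pics/top.png

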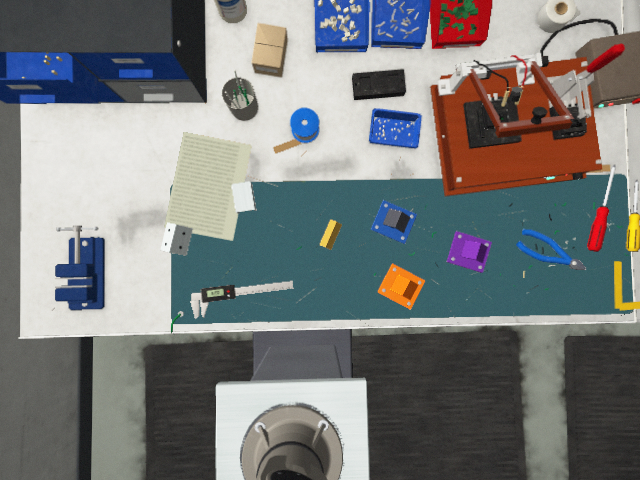

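View pics/scene.png

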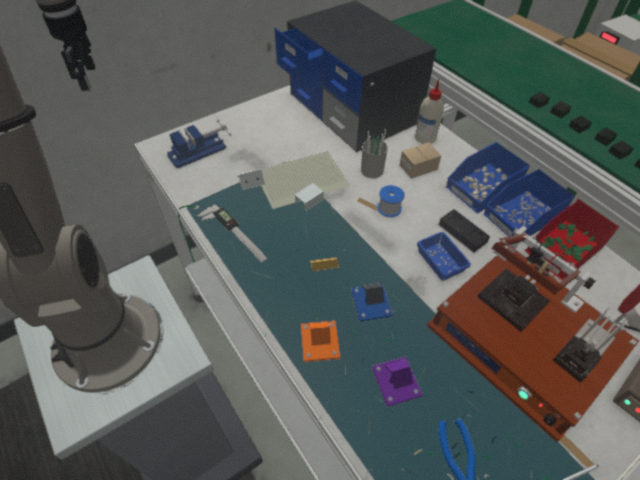

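The top view shows the aluminium angle with holes at about (177,240), the channel at (244,196), brass at (330,234) and the blue rest at (394,221). The scene view shows the same layout. Next I'll measure from the depth.

Run:
```python
from h import *
z=np.load("top.npz"); P=cloud("top",z["d"],wfc("top"))
def box(n,u0,u1,v0,v1,lo,hi):
    Q=P[v0:v1,u0:u1]; m=(Q[...,2]>lo)&(Q[...,2]<hi)
    k,l,st,_=cv2.connectedComponentsWithStats(m.astype(np.uint8)); i=1+st[1:,4].argmax(); q=Q[l==i]
    b=cv2.minAreaRect((q[:,:2]*1000).astype(np.float32))
    print(n,len(q),"zmax",np.percentile(q[:,2],[5,50,98]).round(4),"rect",np.round(b[0],1),np.round(b[1],1),round(b[2],1))
    t=q[q[:,2]>np.percentile(q[:,2],70)]
    mu=t[:,:2].mean(0); w,v=np.linalg.eigh(np.cov(t[:,:2].T)); print("  ridge",mu.round(4),"dir",np.degrees(np.arctan2(v[1,1],v[0,1])).round(1))
Q=P[258:262,180:200,2];print("mat z",np.nanmedian(Q),"paper",np.nanmedian(P[170:200,190:220,2]))
box("angle",150,205,212,265,.007,.05)
box("channel",222,268,172,220,.012,.05)
box("brass",310,350,210,255,.006,.04)
box("rest",370,420,195,245,.025,.09)
box("base",370,420,195,245,.005,.09)
```

```text
mat z 0.0009113121804246171 paper 0.0009698150304070507
angle 660 zmax [0.008  0.0196 0.0323] rect [455.6 235.4] [53.3 59.7] 76.4
  ridge [0.456  0.2356] dir 165.6
channel 575 zmax [0.0246 0.0282 0.0316] rect [539.6  91.4] [60.4 40.1] 8.2
  ridge [0.5369 0.0901] dir -177.8
brass 285 zmax [0.0066 0.0114 0.018 ] rect [459.8 -90.5] [25.6 61.2] 64.9
  ridge [ 0.4579 -0.09  ] dir 154.0
rest 401 zmax [0.0374 0.0492 0.0608] rect [ 483.4 -225.9] [47.4 35.6] 65.7
  ridge [ 0.4828 -0.2251] dir 154.3
base 1200 zmax [0.0064 0.0101 0.0593] rect [ 482.7 -226.5] [81.3 70.9] 65.9
  ridge [ 0.4837 -0.2246] dir 69.8
```

Call:
play_rows:
  series:
    - {"dx":-12,"dy":-6}
    - {"dx":-24.5,"dy":-11.6}
    - {"dx":-24.5,"dy":-11.6}
    - {"dx":-24.5,"dy":-11.6}
    - {"dx":-24.5,"dy":-11.6}
    - {"dx":-24.5,"dy":-11.6}
    - {"dx":-24.5,"dy":-11.6}
    - {"dx":-24.5,"dy":-11.6}
    - {"dx":-24.5,"dy":-11.6}
    - {"dx":-24.5,"dy":-11.6}
    - {"dx":-24.5,"dy":-11.6}
    - {"dx":-24.5,"dy":-11.6}
    - {"dx":-24.5,"dy":-11.6}
    - {"dx":-24.5,"dy":-11.6}
    - {"rz":4}
  claw: 1

```text
invalid input
```

Call:
play_rows:
  series:
    - {"rz":7.5}
    - {"rz":7.5}
    - {"rz":7.5}
    - {"rz":7.5}
    - {"rz":7.5}
    - {"rz":7.5}
    - {"rz":7.5}
    - {"rz":7.5}
    - {"rz":7.5}
    - {"rz":7.5}
    - {"rz":2.4}
    - {}

```text
invalid input
```

```bash
cat > look.py <<'E'
from h import *
import sys
s=r.sense(); p,d=r.grab_frame("wrist"); T=wfc("wrist",s)
cv2.imwrite(f"pics/{sys.argv[1]}.png",p[...,::-1]); np.savez(sys.argv[1],p=p,d=d,T=T)
print(s["time_s"],s["tcp_pos"].round(4),s["tcp_rot"].round(2),s["ft_force"].round(2),s["q"].round(1))
print(T.round(3).tolist())
E
python3 look.py w1
```

```text
0.1 [0.2108 0.5073 0.2303] [-179.88    0.    157.44] [-0.81 -0.01 -0.64] [-69.8  17.9   0.8  86.7  -0.3  75.6  -1.6]
[[0.384, 0.893, 0.236, 0.151], [0.923, -0.371, -0.1, 0.533], [-0.002, 0.257, -0.966, 0.373], [0.0, 0.0, 0.0, 1.0]]
```

View pics/w1.png

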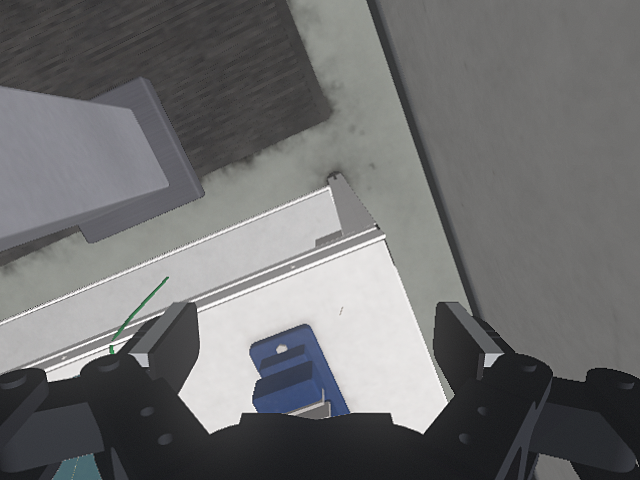

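The picture is still from the start position, with the vise below and the fingers framing it. Both moves were refused, so I'll retry with every key in each row.

Call:
play_rows:
  series:
    - {"dx":-12,"dy":-6,"dz":0,"rx":0,"ry":0,"rz":0}

```text
time_s: 0.25
tcp_pos: [0.2178, 0.4985, 0.2307]
tcp_rot: [-180.0, -0.1, 157.7]
ft_force: [-0.4, 0.1, -0.2]
opening: 0.0855
gripper_force: 0.0
```

Call:
play_rows:
  series:
    - {"dx":-24.5,"dy":-11.6,"dz":0,"rx":0,"ry":0,"rz":0}
    - {"dx":-24.5,"dy":-11.6,"dz":0,"rx":0,"ry":0,"rz":0}
    - {"dx":-24.5,"dy":-11.6,"dz":0,"rx":0,"ry":0,"rz":0}
    - {"dx":-24.5,"dy":-11.6,"dz":0,"rx":0,"ry":0,"rz":0}
    - {"dx":-24.5,"dy":-11.6,"dz":0,"rx":0,"ry":0,"rz":0}
    - {"dx":-24.5,"dy":-11.6,"dz":0,"rx":0,"ry":0,"rz":0}
    - {"dx":-24.5,"dy":-11.6,"dz":0,"rx":0,"ry":0,"rz":0}
    - {"dx":-24.5,"dy":-11.6,"dz":0,"rx":0,"ry":0,"rz":0}
    - {"dx":-24.5,"dy":-11.6,"dz":0,"rx":0,"ry":0,"rz":0}
    - {"dx":-24.5,"dy":-11.6,"dz":0,"rx":0,"ry":0,"rz":0}
    - {"dx":-24.5,"dy":-11.6,"dz":0,"rx":0,"ry":0,"rz":0}
    - {"dx":-24.5,"dy":-11.6,"dz":0,"rx":0,"ry":0,"rz":0}
    - {"dx":-24.5,"dy":-11.6,"dz":0,"rx":0,"ry":0,"rz":0}
  claw: 1

```text
time_s: 1.55
tcp_pos: [0.4568, 0.2341, 0.2313]
tcp_rot: [-180.0, 0.0, 157.4]
ft_force: [0.1, 0.9, -0.3]
opening: 0.0855
gripper_force: 0.0
```

Call:
play_rows:
  series:
    - {"dx":0,"dy":0,"dz":0,"rx":0,"ry":0,"rz":7.5}
    - {"dx":0,"dy":0,"dz":0,"rx":0,"ry":0,"rz":7.5}
    - {"dx":0,"dy":0,"dz":0,"rx":0,"ry":0,"rz":7.5}
    - {"dx":0,"dy":0,"dz":0,"rx":0,"ry":0,"rz":7.5}
    - {"dx":0,"dy":0,"dz":0,"rx":0,"ry":0,"rz":7.5}
    - {"dx":0,"dy":0,"dz":0,"rx":0,"ry":0,"rz":7.5}
    - {"dx":0,"dy":0,"dz":0,"rx":0,"ry":0,"rz":7.5}
    - {"dx":0,"dy":0,"dz":0,"rx":0,"ry":0,"rz":7.5}
    - {"dx":0,"dy":0,"dz":0,"rx":0,"ry":0,"rz":7.5}
    - {"dx":0,"dy":0,"dz":0,"rx":0,"ry":0,"rz":7.5}
    - {"dx":0,"dy":0,"dz":0,"rx":0,"ry":0,"rz":6.4}
    - {"dx":0,"dy":0,"dz":0,"rx":0,"ry":0,"rz":0}

```text
time_s: 2.75
tcp_pos: [0.4561, 0.2351, 0.2312]
tcp_rot: [-180.0, 0.0, 76.0]
ft_force: [-0.3, -0.1, -0.1]
opening: 0.0854
gripper_force: 0.0
```

```bash
python3 look.py w2
```

```text
2.75 [0.4561 0.2351 0.2312] [-1.7999e+02  4.0000e-02  7.5990e+01] [-0.28 -0.11 -0.09] [-49.5  14.   25.1  93.   -6.1  74.4 -37.4]
[[0.97, -0.234, -0.063, 0.472], [-0.243, -0.937, -0.25, 0.298], [-0.001, 0.258, -0.966, 0.374], [0.0, 0.0, 0.0, 1.0]]
```

View pics/w2.png

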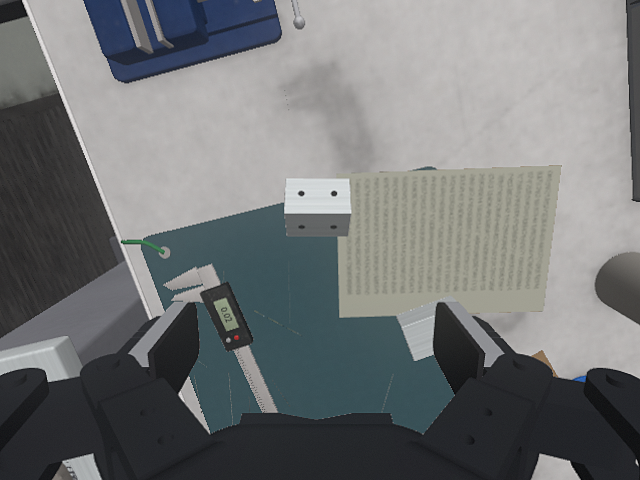

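The wrist view shows the angle at columns 285–351, rows 178–237, with its ridge near row 211, nearly horizontal, and nothing near its ends.

```bash
cat > meas.py <<'E'
from h import *
import sys
z=np.load(sys.argv[1]+".npz"); u0,u1,v0,v1=map(int,sys.argv[2:6]); lo,hi=map(float,sys.argv[6:8])
Q=cloud("wrist",z["d"],z["T"])[v0:v1,u0:u1]; m=(Q[...,2]>lo)&(Q[...,2]<hi)
k,l,st,_=cv2.connectedComponentsWithStats(m.astype(np.uint8)); i=1+st[1:,4].argmax(); q=Q[l==i]
b=cv2.minAreaRect((q[:,:2]*1000).astype(np.float32)); print("rect",b,"z",np.percentile(q[:,2],[2,50,98,99.8]))
s=st[i]; print("px",s[:4]+[u0,v0,0,0])
# fit the two legs: normals up, split across the ridge estimate; ridge = plane intersection
c0=np.array(b[0])/1000; a=np.radians(float(sys.argv[8])); ax=np.array([np.cos(a),np.sin(a)]); n=np.array([-ax[1],ax[0]])
for it in range(4):
    e=(q[:,:2]-c0)@n; pl=[]
    for sg in(1,-1):
        w=q[(sg*e>.003)&(sg*e<.02)]
        for _ in range(5):
            A=np.c_[w[:,:2]-c0,np.ones(len(w))]; f=np.linalg.lstsq(A,w[:,2],rcond=None)[0]; res=w[:,2]-A@f; w=w[abs(res)<max(.0006,2*res.std())]
        pl.append(f)
    d=pl[0]-pl[1]; n=d[:2]/np.linalg.norm(d[:2]); ax=np.array([n[1],-n[0]]); off=-d[2]/np.linalg.norm(d[:2]); c0=c0+n*off
t=(q[:,:2]-c0)@ax; e=(q[:,:2]-c0)@n; nn=abs(e)<.012; lohi=np.percentile(t[nn],[.5,99.5])
zr=pl[0][:2]@(n*off)+pl[0][2]
print("slopes",[np.degrees(np.arctan(np.hypot(*f[:2]))).round(1) for f in pl],"resid",res.std())
print("ends",lohi,"len",np.ptp(lohi)); c=c0+ax*lohi.mean()
print("RIDGE centre",c.round(4),"z",zr.round(4),"dir",np.degrees(np.arctan2(ax[1],ax[0]))%180, "ends' e range",np.percentile(e,[.5,99.5]))
E
python3 meas.py w2 265 375 160 255 .006 .05 166
```

```text
rect ((457.06158447265625, 237.42367553710938), (52.47581481933594, 60.31319808959961), 76.49078369140625) z [0.00670995 0.01907581 0.03078787 0.03202986]
px [284 180  67  56]
slopes [np.float64(44.6), np.float64(45.0)] resid 0.0004532096301409175
ends [-0.0296477   0.02962933] len 0.059277037347919295
RIDGE centre [0.4569 0.2368] z 0.0311 dir 165.84821197214242 ends' e range [-0.02536031  0.02462602]
```

Run:
```python
from h import *
z=np.load("w2.npz"); T=z["T"]; c,_=cal("wrist"); P=cloud("wrist",z["d"],np.array(c["T_tool_cam"]))
Q=P[290:400,400:520].reshape(-1,3); Q=Q[(Q[:,2]>-.08)&(Q[:,2]<.03)]
print(len(Q),"max z",np.percentile(Q[:,2],[50,90,99,100]))
for y,x in((310,445),(305,455),(340,440),(345,490),(320,470),(360,495)): print(x,y,P[y,x].round(4))
```

```text
6279 max z [-0.0429391  -0.02230896 -0.01464292 -0.01232615]
445 310 [ 0.0109  0.0422 -0.0234]
455 305 [ 0.0109  0.0468 -0.0194]
440 340 [-0.0012  0.0422 -0.0212]
490 345 [ 0.0115  0.0467 -0.0472]
470 320 [ 0.0116  0.047  -0.0322]
495 360 [ 0.0122  0.0442 -0.0557]
```

Call:
play_rows:
  series:
    - {"dx":1.8,"dy":0.4,"dz":15,"rx":0,"ry":0,"rz":0.15}
    - {"dx":0,"dy":0,"dz":30,"rx":0,"ry":0,"rz":0}
    - {"dx":0,"dy":0,"dz":30,"rx":0,"ry":0,"rz":0}
    - {"dx":0,"dy":0,"dz":30,"rx":0,"ry":0,"rz":0}
    - {"dx":0,"dy":0,"dz":30,"rx":0,"ry":0,"rz":0}
    - {"dx":0,"dy":0,"dz":25,"rx":0,"ry":0,"rz":0}
    - {"dx":0,"dy":0,"dz":20,"rx":0,"ry":0,"rz":0}
    - {"dx":0,"dy":0,"dz":15,"rx":0,"ry":0,"rz":0}
    - {"dx":0,"dy":0,"dz":12,"rx":0,"ry":0,"rz":0}
    - {"dx":0,"dy":0,"dz":10,"rx":0,"ry":0,"rz":0}
    - {"dx":0,"dy":0,"dz":8,"rx":0,"ry":0,"rz":0}
    - {"dx":0,"dy":0,"dz":5,"rx":0,"ry":0,"rz":0}
    - {"dx":0,"dy":0,"dz":0,"rx":0,"ry":0,"rz":0}

```text
time_s: 4.1
tcp_pos: [0.4566, 0.2378, 0.0009]
tcp_rot: [-180.0, 0.0, 75.9]
ft_force: [-0.5, -0.8, 0.2]
opening: 0.0855
gripper_force: 0.0
```

Call:
play_rows:
  series:
    - {"dx":0,"dy":0,"dz":0,"rx":0,"ry":0,"rz":0}
    - {"dx":0,"dy":0,"dz":0,"rx":0,"ry":0,"rz":0}
    - {"dx":0,"dy":0,"dz":0,"rx":0,"ry":0,"rz":0}
    - {"dx":0,"dy":0,"dz":0,"rx":0,"ry":0,"rz":0}
    - {"dx":0,"dy":0,"dz":0,"rx":0,"ry":0,"rz":0}
    - {"dx":0,"dy":0,"dz":0,"rx":0,"ry":0,"rz":0}
    - {"dx":0,"dy":0,"dz":0,"rx":0,"ry":0,"rz":0}
    - {"dx":0,"dy":0,"dz":0,"rx":0,"ry":0,"rz":0}
  claw: 0.45
  squeeze: 40

```text
time_s: 4.9
tcp_pos: [0.4574, 0.2384, 0.0021]
tcp_rot: [180.0, -0.1, 75.9]
ft_force: [-1.3, -0.9, 5.5]
opening: 0.0592
gripper_force: 42.4
```

Call:
play_rows:
  series:
    - {"dx":0,"dy":0,"dz":-3,"rx":0,"ry":0,"rz":0}
    - {"dx":0,"dy":0,"dz":-6,"rx":0,"ry":0,"rz":0}
    - {"dx":0,"dy":0,"dz":-12,"rx":0,"ry":0,"rz":0}
    - {"dx":0,"dy":0,"dz":-20,"rx":0,"ry":0,"rz":0}
    - {"dx":0,"dy":0,"dz":-28,"rx":0,"ry":0,"rz":0}
    - {"dx":0,"dy":0,"dz":-30,"rx":0,"ry":0,"rz":0}
    - {"dx":0,"dy":0,"dz":-30,"rx":0,"ry":0,"rz":0}
    - {"dx":0,"dy":0,"dz":-30,"rx":0,"ry":0,"rz":0}
    - {"dx":0,"dy":0,"dz":-30,"rx":0,"ry":0,"rz":0}
    - {"dx":0,"dy":0,"dz":-24,"rx":0,"ry":0,"rz":0}
    - {"dx":0,"dy":0,"dz":-12,"rx":0,"ry":0,"rz":0}
    - {"dx":0,"dy":0,"dz":-4,"rx":0,"ry":0,"rz":0}
  squeeze: 50

```text
time_s: 6.1
tcp_pos: [0.4575, 0.2381, 0.2319]
tcp_rot: [179.9, -0.1, 75.9]
ft_force: [-0.3, 0.7, -1.5]
opening: 0.0587
gripper_force: 53.9
```

Call:
play_rows:
  series:
    - {"dx":-10,"dy":3.1,"dz":0,"rx":0,"ry":0,"rz":0}
    - {"dx":-20,"dy":6.3,"dz":0,"rx":0,"ry":0,"rz":0}
    - {"dx":-26,"dy":8.1,"dz":0,"rx":0,"ry":0,"rz":0}
    - {"dx":-26,"dy":8.1,"dz":0,"rx":0,"ry":0,"rz":0}
    - {"dx":-26,"dy":8.1,"dz":0,"rx":0,"ry":0,"rz":0}
    - {"dx":-26,"dy":8.1,"dz":0,"rx":0,"ry":0,"rz":0}
    - {"dx":-26,"dy":8.1,"dz":0,"rx":0,"ry":0,"rz":0}
    - {"dx":-26,"dy":8.1,"dz":0,"rx":0,"ry":0,"rz":0}
    - {"dx":-26,"dy":8.1,"dz":0,"rx":0,"ry":0,"rz":0}
    - {"dx":-26,"dy":8.1,"dz":0,"rx":0,"ry":0,"rz":0}
    - {"dx":-26,"dy":8.1,"dz":0,"rx":0,"ry":0,"rz":0}
    - {"dx":-26,"dy":8.1,"dz":0,"rx":0,"ry":0,"rz":0}
    - {"dx":-26,"dy":8.1,"dz":0,"rx":0,"ry":0,"rz":0}
    - {"dx":-26,"dy":8.1,"dz":0,"rx":0,"ry":0,"rz":0}
    - {"dx":-26,"dy":8.1,"dz":0,"rx":0,"ry":0,"rz":0}
    - {"dx":-26,"dy":8.1,"dz":0,"rx":0,"ry":0,"rz":0}
    - {"dx":-26,"dy":8.1,"dz":0,"rx":0,"ry":0,"rz":0}
    - {"dx":-15,"dy":4.7,"dz":0,"rx":0,"ry":0,"rz":0}
    - {"dx":-8,"dy":2.5,"dz":0,"rx":0,"ry":0,"rz":0}

```text
time_s: 8.0
tcp_pos: [0.4806, -0.2277, 0.2287]
tcp_rot: [-179.8, 0.1, 75.6]
ft_force: [0.4, -0.7, -1.9]
opening: 0.0589
gripper_force: 53.9
```

Call:
play_rows:
  series:
    - {"dx":0,"dy":0,"dz":0,"rx":0,"ry":0,"rz":2}
    - {"dx":0,"dy":0,"dz":0,"rx":0,"ry":0,"rz":3}
    - {"dx":0,"dy":0,"dz":0,"rx":0,"ry":0,"rz":3}
    - {"dx":0,"dy":0,"dz":0,"rx":0,"ry":0,"rz":2}
    - {"dx":0,"dy":0,"dz":0,"rx":0,"ry":0,"rz":0}
    - {"dx":0,"dy":0,"dz":0,"rx":0,"ry":0,"rz":0}

```text
time_s: 8.6
tcp_pos: [0.4823, -0.2247, 0.2296]
tcp_rot: [-179.9, -0.0, 66.0]
ft_force: [-1.4, 0.2, -1.0]
opening: 0.0585
gripper_force: 53.9
```

```bash
python3 look.py w3
```

```text
8.6 [ 0.4823 -0.2247  0.2296] [-1.799e+02 -1.000e-02  6.596e+01] [-1.44  0.18 -1.  ] [-10.2  19.1  44.1  90.7 -13.6  75.8  11.6]
[[0.913, -0.393, -0.107, 0.509], [-0.408, -0.883, -0.234, -0.165], [-0.002, 0.257, -0.966, 0.372], [0.0, 0.0, 0.0, 1.0]]
```

View pics/w3.png

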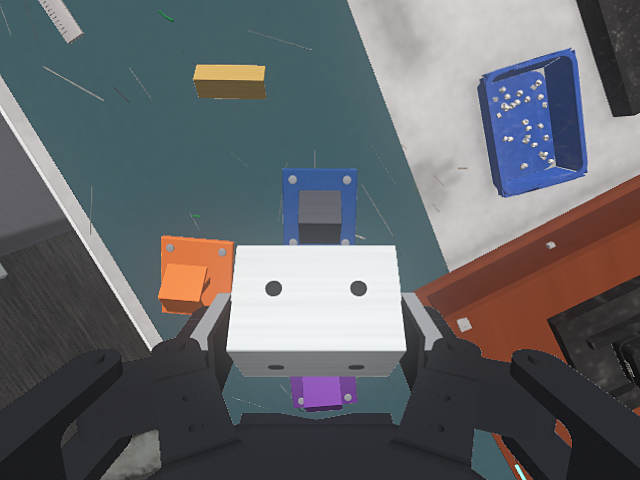

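The held angle fills (228–406, 245–377), ridge near row 350. The dark rest angle shows at (299–341, 190–245). One frame lets me measure both.

```bash
echo REST; python3 meas.py w3 285 355 170 244 .036 .08 155.9; echo PART; python3 meas.py w3 222 412 235 382 .20 .28 156
```

```text
REST
rect ((483.8940734863281, -225.658203125), (46.432491302490234, 36.08872985839844), 65.92961120605469) z [0.03706969 0.04899614 0.05973161 0.06092262]
px [298 191  44  53]
slopes [np.float64(45.6), np.float64(45.0)] resid 0.00045752940486753704
ends [-0.01776378  0.01764956] len 0.035413345875588545
RIDGE centre [ 0.4839 -0.2258] z 0.0602 dir 155.50635571178702 ends' e range [-0.02324633  0.02278895]
PART
rect ((481.66180419921875, -225.93356323242188), (56.81947708129883, 69.14053344726562), 65.99954223632812) z [0.23086614 0.24649352 0.2591503  0.26397046]
px [222 246 190 136]
slopes [np.float64(45.0), np.float64(45.0)] resid 0.0002215469586745749
ends [-0.02953177  0.02987974] len 0.05941150884132476
RIDGE centre [ 0.4816 -0.2257] z 0.2582 dir 155.97416192009686 ends' e range [-0.02771673  0.02709826]
```

Call:
play_rows:
  series:
    - {"dx":0.8,"dy":2.1,"dz":10,"rx":0,"ry":0,"rz":0.2}
    - {"dx":0,"dy":0,"dz":22,"rx":0,"ry":0,"rz":0}
    - {"dx":0,"dy":0,"dz":26,"rx":0,"ry":0,"rz":0}
    - {"dx":0,"dy":0,"dz":26,"rx":0,"ry":0,"rz":0}
    - {"dx":0,"dy":0,"dz":22,"rx":0,"ry":0,"rz":0}
    - {"dx":0,"dy":0,"dz":14,"rx":0,"ry":0,"rz":0}
    - {"dx":0,"dy":0,"dz":8,"rx":0,"ry":0,"rz":0}
    - {"dx":0,"dy":0,"dz":2,"rx":0,"ry":0,"rz":0}
    - {"dx":0,"dy":0,"dz":0,"rx":0,"ry":0,"rz":0}
    - {"dx":0,"dy":0,"dz":0,"rx":0,"ry":0,"rz":0}
    - {"dx":0,"dy":0,"dz":0,"rx":0,"ry":0,"rz":0}

```text
time_s: 9.75
tcp_pos: [0.4858, -0.2258, 0.1013]
tcp_rot: [179.9, -0.0, 65.7]
ft_force: [-0.3, 0.8, -1.1]
opening: 0.0587
gripper_force: 53.9
```

```bash
python3 look.py w4;  python3 meas.py w4 222 412 235 382 .09 .2 156
python3 - <<'E'
from h import *
p,d=r.grab_frame("scene"); np.savez("s2",p=p,d=d)
a=cv2.resize(p[230:350,300:460],None,fx=5,fy=5,interpolation=cv2.INTER_CUBIC); cv2.imwrite("pics/s2.png",a[...,::-1])
E
```

```text
9.75 [ 0.4858 -0.2258  0.1013] [ 1.7988e+02 -1.0000e-02  6.5690e+01] [-0.32  0.79 -1.06] [ -7.4  26.4  41.  100.8 -19.7  60.1  16.3]
[[0.911, -0.398, -0.105, 0.512], [-0.412, -0.88, -0.235, -0.166], [0.001, 0.257, -0.966, 0.244], [0.0, 0.0, 0.0, 1.0]]
rect ((485.01763916015625, -226.95143127441406), (56.66635513305664, 69.53813171386719), 65.9376449584961) z [0.10259754 0.11821183 0.13094726 0.1358869 ]
px [222 246 190 136]
slopes [np.float64(44.9), np.float64(44.9)] resid 0.00021655718891993545
ends [-0.02973115  0.02983802] len 0.059569169382487644
RIDGE centre [ 0.485  -0.2268] z 0.1299 dir 155.71341273891062 ends' e range [-0.02770282  0.02715984]
```

View pics/w4.png

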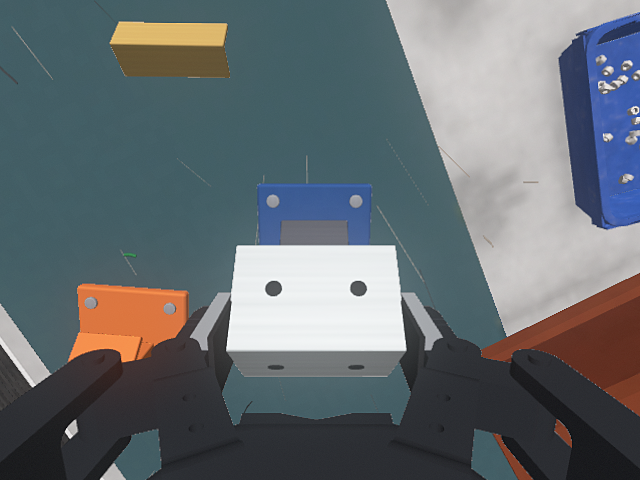

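View pics/s2.png

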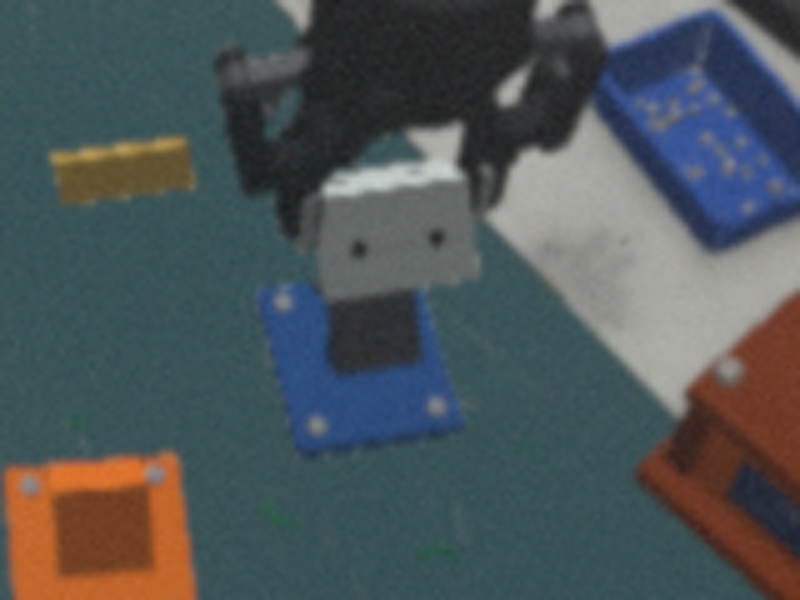

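The wrist picture shows the rest leg at columns 281–348 under the part's edge (row 245). The scene crop shows the part straight above the rest. I'll check the offset along the ridge from the visible strip of leg.

Run:
```python
from h import *
z=np.load("w4.npz"); Q=cloud("wrist",z["d"],z["T"])
a=np.radians(155.7); ax=np.array([np.cos(a),np.sin(a)]); n=np.array([-ax[1],ax[0]]); c=np.array([.485,-.2268])
for nm,(v0,v1),(lo,hi) in(("leg",(222,244),(.03,.07)),("plate",(184,215),(.005,.012))):
    L=[];H=[]
    for v in range(v0,v1):
        q=Q[v,250:385]; q=q[(q[:,2]>lo)&(q[:,2]<hi)]
        if len(q)>20: t=(q[:,:2]-c)@ax; L.append(t.min());H.append(t.max())
    print(nm,np.median(L),np.median(H),"mid",(np.median(L)+np.median(H))/2)
q=Q[222:244,285:345].reshape(-1,3); q=q[(q[:,2]>.033)&(q[:,2]<.06)]
# leg plane at 45 deg: ridge offset along n where z=.060
e=(q[:,:2]-c)@n; print("ridge e est",np.median(np.abs(e)-(.060-q[:,2])), "sign",np.sign(np.median(e)), q[:,2].min(),q[:,2].max())
f=np.linalg.lstsq(np.c_[(q[:,:2]-c)@ax,np.ones(len(q))],e*np.sign(np.median(e))-(.060-q[:,2]),rcond=None)[0];print("yaw err deg",np.degrees(f[0]))
```

```text
leg -0.016408929026090882 0.01889653720321504 mid 0.001243804088562079
plate -0.033205867306312954 0.03569426331239863 mid 0.0012441980030428387
ridge e est 0.0005633994658801999 sign -1.0 0.035770876222178144 0.04762266323479966
yaw err deg 0.4206424998038981
```

Call:
play_rows:
  series:
    - {"dx":0.5,"dy":-1.2,"dz":2,"rx":0,"ry":0,"rz":0.3}
    - {"dx":0,"dy":0,"dz":8,"rx":0,"ry":0,"rz":0}
    - {"dx":0,"dy":0,"dz":12,"rx":0,"ry":0,"rz":0}
    - {"dx":0,"dy":0,"dz":12,"rx":0,"ry":0,"rz":0}
    - {"dx":0,"dy":0,"dz":10,"rx":0,"ry":0,"rz":0}
    - {"dx":0,"dy":0,"dz":6,"rx":0,"ry":0,"rz":0}
    - {"dx":0,"dy":0,"dz":3,"rx":0,"ry":0,"rz":0}
    - {"dx":0,"dy":0,"dz":2,"rx":0,"ry":0,"rz":0}
    - {"dx":0,"dy":0,"dz":2,"rx":0,"ry":0,"rz":0}
    - {"dx":0,"dy":0,"dz":1,"rx":0,"ry":0,"rz":0}
    - {"dx":0,"dy":0,"dz":0,"rx":0,"ry":0,"rz":0}
    - {"dx":0,"dy":0,"dz":0,"rx":0,"ry":0,"rz":0}

```text
time_s: 11.05
tcp_pos: [0.4844, -0.2246, 0.0425]
tcp_rot: [180.0, -0.0, 65.4]
ft_force: [-0.2, -0.8, -1.0]
opening: 0.0585
gripper_force: 53.9
```

Call:
play_rows:
  series:
    - {"dx":0,"dy":0,"dz":0.7,"rx":0,"ry":0,"rz":0}
    - {"dx":0,"dy":0,"dz":0.7,"rx":0,"ry":0,"rz":0}
    - {"dx":0,"dy":0,"dz":0.7,"rx":0,"ry":0,"rz":0}
    - {"dx":0,"dy":0,"dz":0.7,"rx":0,"ry":0,"rz":0}
    - {"dx":0,"dy":0,"dz":0,"rx":0,"ry":0,"rz":0}

```text
time_s: 11.55
tcp_pos: [0.4841, -0.2244, 0.0394]
tcp_rot: [-180.0, -0.0, 65.4]
ft_force: [-0.9, 0.5, -1.0]
opening: 0.0586
gripper_force: 53.9
```

Still clear of contact. I'll go on in fine steps.

Call:
play_rows:
  series:
    - {"dx":0,"dy":0,"dz":0.4,"rx":0,"ry":0,"rz":0}
    - {"dx":0,"dy":0,"dz":0.4,"rx":0,"ry":0,"rz":0}
    - {"dx":0,"dy":0,"dz":0.4,"rx":0,"ry":0,"rz":0}
    - {"dx":0,"dy":0,"dz":0.3,"rx":0,"ry":0,"rz":0}
    - {"dx":0,"dy":0,"dz":0,"rx":0,"ry":0,"rz":0}

```text
time_s: 12.05
tcp_pos: [0.4842, -0.2245, 0.038]
tcp_rot: [180.0, -0.0, 65.4]
ft_force: [0.1, -0.8, -1.0]
opening: 0.0587
gripper_force: 53.9
```

Call:
play_rows:
  series:
    - {"dx":0,"dy":0,"dz":0.3,"rx":0,"ry":0,"rz":0}
    - {"dx":0,"dy":0,"dz":0.3,"rx":0,"ry":0,"rz":0}
    - {"dx":0,"dy":0,"dz":0.3,"rx":0,"ry":0,"rz":0}
    - {"dx":0,"dy":0,"dz":0,"rx":0,"ry":0,"rz":0}

```text
time_s: 12.45
tcp_pos: [0.4843, -0.2245, 0.0371]
tcp_rot: [180.0, -0.0, 65.4]
ft_force: [0.1, 0.7, -0.8]
opening: 0.0585
gripper_force: 54.0
```

```bash
python3 look.py w5;  python3 meas.py w5 222 412 235 382 .04 .2 155.5
```

```text
12.45 [ 0.4843 -0.2245  0.0371] [ 1.7999e+02 -1.0000e-02  6.5390e+01] [ 0.15  0.65 -0.82] [ -5.2  31.1  38.3 104.4 -23.8  52.7  19.2]
[[0.909, -0.403, -0.108, 0.511], [-0.417, -0.878, -0.234, -0.165], [-0.001, 0.257, -0.966, 0.18], [0.0, 0.0, 0.0, 1.0]]
rect ((483.7152099609375, -224.98117065429688), (53.16429138183594, 69.60374450683594), 65.85227966308594) z [0.04075041 0.05489932 0.06704219 0.07166139]
px [222 249 190 133]
slopes [np.float64(45.0), np.float64(44.9)] resid 0.0002205191952947702
ends [-0.02977867  0.02974207] len 0.05952073967549931
RIDGE centre [ 0.4835 -0.2255] z 0.0657 dir 155.41167798133833 ends' e range [-0.02587186  0.02475798]
```

Call:
play_rows:
  series:
    - {"dx":0,"dy":0,"dz":0.3,"rx":0,"ry":0,"rz":0}
    - {"dx":0,"dy":0,"dz":0.3,"rx":0,"ry":0,"rz":0}
    - {"dx":0,"dy":0,"dz":0,"rx":0,"ry":0,"rz":0}

```text
time_s: 12.8
tcp_pos: [0.4843, -0.2244, 0.037]
tcp_rot: [180.0, -0.0, 65.4]
ft_force: [-1.2, 1.1, 4.3]
opening: 0.0587
gripper_force: 54.4
```

Contact felt, about 5 N. I'll ease the grip, then open.

Call:
play_rows:
  series:
    - {"dx":0,"dy":0,"dz":0,"rx":0,"ry":0,"rz":0}
    - {"dx":0,"dy":0,"dz":0,"rx":0,"ry":0,"rz":0}
  squeeze: 20

```text
time_s: 13.0
tcp_pos: [0.4843, -0.2244, 0.037]
tcp_rot: [180.0, -0.0, 65.4]
ft_force: [-1.7, 1.3, 5.8]
opening: 0.0587
gripper_force: 54.4
```

Call:
play_rows:
  series:
    - {"dx":0,"dy":0,"dz":0,"rx":0,"ry":0,"rz":0}
    - {"dx":0,"dy":0,"dz":0,"rx":0,"ry":0,"rz":0}
    - {"dx":0,"dy":0,"dz":0,"rx":0,"ry":0,"rz":0}
    - {"dx":0,"dy":0,"dz":0,"rx":0,"ry":0,"rz":0}
    - {"dx":0,"dy":0,"dz":0,"rx":0,"ry":0,"rz":0}
    - {"dx":0,"dy":0,"dz":0,"rx":0,"ry":0,"rz":0}
  claw: 1

```text
time_s: 13.6
tcp_pos: [0.4842, -0.2245, 0.0364]
tcp_rot: [-180.0, 0.0, 65.4]
ft_force: [-0.4, -0.0, 0.1]
opening: 0.0856
gripper_force: 0.0
```

```bash
python3 look.py w6;  python3 meas.py w6 222 412 235 382 .045 .2 155.5
```

```text
13.6 [ 0.4842 -0.2245  0.0364] [-180.      0.     65.39] [-0.36 -0.04  0.14] [ -5.2  31.2  38.3 104.4 -23.8  52.6  19.2]
[[0.909, -0.403, -0.108, 0.511], [-0.417, -0.878, -0.234, -0.165], [-0.001, 0.257, -0.966, 0.179], [0.0, 0.0, 0.0, 1.0]]
rect ((483.5721130371094, -225.11141967773438), (42.729087829589844, 60.475467681884766), 65.7757339477539) z [0.04552152 0.05630221 0.06535351 0.06616185]
px [224 268 185 105]
slopes [np.float64(44.9), np.float64(44.9)] resid 0.00021619130781787884
ends [-0.02942344  0.02965519] len 0.05907863003753296
RIDGE centre [ 0.4833 -0.2253] z 0.0657 dir 155.5222109707408 ends' e range [-0.02089372  0.02009294]
```

Nested: ridge at 65.7 mm, both legs at 45°. I'll retreat straight up, then check.

Call:
play_rows:
  series:
    - {"dx":0,"dy":0,"dz":-4,"rx":0,"ry":0,"rz":0}
    - {"dx":0,"dy":0,"dz":-10,"rx":0,"ry":0,"rz":0}
    - {"dx":0,"dy":0,"dz":-20,"rx":0,"ry":0,"rz":0}
    - {"dx":0,"dy":0,"dz":-30,"rx":0,"ry":0,"rz":0}
    - {"dx":0,"dy":0,"dz":-30,"rx":0,"ry":0,"rz":0}
    - {"dx":0,"dy":0,"dz":-30,"rx":0,"ry":0,"rz":0}
    - {"dx":0,"dy":0,"dz":-25,"rx":0,"ry":0,"rz":0}
    - {"dx":0,"dy":0,"dz":-15,"rx":0,"ry":0,"rz":0}
    - {"dx":0,"dy":0,"dz":-5,"rx":0,"ry":0,"rz":0}
    - {"dx":0,"dy":0,"dz":0,"rx":0,"ry":0,"rz":0}
    - {"dx":0,"dy":0,"dz":0,"rx":0,"ry":0,"rz":0}
    - {"dx":0,"dy":0,"dz":0,"rx":0,"ry":0,"rz":0}

```text
time_s: 14.85
tcp_pos: [0.4835, -0.224, 0.2044]
tcp_rot: [-179.9, 0.0, 65.4]
ft_force: [0.0, -0.6, 0.1]
opening: 0.086
gripper_force: 0.0
```

```bash
python3 look.py w7;  python3 meas.py w7 260 380 150 300 .035 .09 155.5
```

```text
14.85 [ 0.4835 -0.224   0.2044] [-1.7986e+02  1.0000e-02  6.5390e+01] [ 0.02 -0.57  0.12] [-10.2  20.3  44.   93.  -14.6  72.8  11.8]
[[0.909, -0.402, -0.11, 0.511], [-0.417, -0.879, -0.233, -0.165], [-0.003, 0.258, -0.966, 0.347], [0.0, 0.0, 0.0, 1.0]]
rect ((482.7258605957031, -225.58148193359375), (56.0684814453125, 60.1125373840332), 65.34423828125) z [0.03827273 0.05266552 0.06532063 0.06628653]
px [277 191  81  68]
slopes [np.float64(45.2), np.float64(44.7)] resid 0.0003756639715342391
ends [-0.02962339  0.02957533] len 0.05919871381076982
RIDGE centre [ 0.4829 -0.2252] z 0.0658 dir 155.5466340999325 ends' e range [-0.02751071  0.02785222]
```

View pics/w7.png

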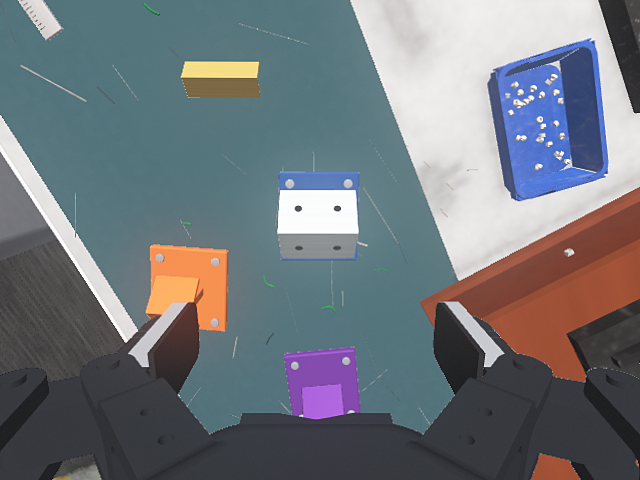

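The angle sits squarely on the rest: columns 278–359 against plate 279–359, so it's centred. Ridge is at 66 mm, parallel to the rest, and the brass and other rests look untouched.

```bash
python3 -c "
from rig import r
print(r.sign_off())"
```

```text
the job is handed in; nothing more can be done
None
```

The aluminium angle is nested ridge over ridge on the blue rest, centred along it to within about 1 mm. I let go, backed the arm clear, left the other two offcuts alone and handed the job in at about 15 s.

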